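Bed the last clay mould fragment with sprung tongs

ROBOT

A 7-joint arm with a two-finger parallel gripper is mounted at the origin on the work surface. World frame = base frame: x ahead of the robot, y to its left, z up, the work surface at z = 0. Lengths are in m, angles in rad, forces in N, time in s.
With the tool pointing down it reaches from about 0.425 to 0.875 m from the base axis. Payload 9.9 kg.
Tool frame: the origin (TCP) lies at the very end of the fingers, on their centre line; the grasp point (between the pads) lies 19 mm behind it; z points along the fingers, y is the line along which they close (so a half turn about z gives the same grasp; the last joint's range is limited). The gripper opens to 85 mm and grips with 20 to 120 N. Pads are 22 mm wide; open, the fingers measure 114 mm over their backs; the gripper's body (76 mm by 85 mm) begins 54 mm behind the grasp point. The pads swing forward as they close: fully open they stand 13 mm farther back than shut.
Start: joints at [-1.189, 0.576, 0.025, 1.437, -0.015, 1.129, -0.057], TCP at [0.303, 0.603, 0.231] pointing down, gripper open.
Joint ranges: [-2.76, 2.76], [-0.34, 2.15], [-1.52, 1.57], [0.19, 2.46], [-1.09, 4.23], [0.17, 1.99], [-2.82, 2.82]. Speed limits (rad/s): [2.22, 2.22, 3.01, 3.01, 3.14, 3.14, 3.14].

INTERFACE

Orientations are given as a unit quaternion [w, x, y, z].
In Python, from plant import manip gives the robot as it stands. The module is installed in compiled form; this text tells all that it offers.
- The arm moves only by the tool play_rows, never from a script. Its argument "moves" is a list of rows, each an object with "offset": the shift along the tool's x, y, z normalised to -1 to 1, where 1 is 20 cm, a list of three; "rot": the turn, a rotation vector about the tool's x, y, z normalised to -1 to 1, where 1 is 180 degrees, a list of three; "grip": the closure, from 0 (fully open) to 1 (shut). In form: [{"offset": [x, y, z], "rot": [rx, ry, rz], "grip": grip}, ...]. A call has 1 to 12 rows; each row is the pose to reach, as a shift and turn from the pose commanded when the call began, along the tool's axes at that moment, turning the shorter way round; what a row does not reach only later rows make up. A row lasts 1/10 s, in which the tool goes at most 50 mm and 8.59 degrees, less where a joint would pass 70% of its speed; a pose out of reach is approached as far as the arm can. A call with a number of a shift or a turn outside -1 to 1 is refused whole. A call with a gripper value outside its range is refused whole. The fingers move at their own pace and stop on an object; "squeeze" is the grip in N (left out, the last holds). Time passes only in rows, so rows that repeat a pose let the fingers close. It gives the time, the measured TCP pose, the force, the opening and the grip force at its end, in the units of the state.
- manip.read_state(): the state, without advancing time (a new reading comes with each control period).
- manip.read_camera(name): name is "scene" or "top" or "wrist"; returns a dict with "image" (420x560x3 uint8, red, green, blue), "intrinsics" (3x3 intrinsics, pixels), "extrinsics" (4x4, takes a point from camera to world coordinates). Camera axes: x right, y down, z forward; pixel columns grow to the right and rows downward; lengths in m; the calibration is good to about 2 mm. A picture is of the moment at which its call begins. There is no depth.
- manip.close_job(): hands the job in; it is judged then, once.
The state is a dict: "clock": time; "joint_positions": joint angles; "joint_vel": joint speeds; "joint_torque": joint torques, N m; "ee_pos": TCP position; "orientation": TCP orientation; "force": force on the tool from outside, world axes, zero at the start; "torque": the same for the moment, N m; "grip_width": finger opening in m; "finger_force": force on a finger pad.
Only numpy, scipy, OpenCV 4.12 (cv2) and the standard library are available. Lean on these libraries where they do the work, as an engineer would, in place of code of your own. Each camera call takes 0.05 s, during which the arm holds its last target. There are 200 camera calls.

TASK

Use the sprung tongs to pick up the loose L-shaped clay fragment by its standing lug, turn it to fit and lay it flat in the gap in the tray; then, still holding it with the tongs, slide it gently home until it bears lightly against both bedded neighbours at once, one ahead and one beside it. Let it go there, and stand the tongs back on their black rubber mat. Keep the robot's own fingers off the clay, and leave the loupe, the touchstone and the stamp pad case where they are.

Things in the scene. Friction and masses are not known exactly. Their poses are not given: they have to be found in the camera images.
- tongs_grip (a point): Aluminium sprung tongs, 190 mm long, 44 mm tall, 120 g, standing on their feet on the mat. Point midway between the two arms where they are squeezed, 32 mm above the feet, near the centre of mass. x runs forward to the jaws, y is the closing direction, z up. Arms: upright flat bars, 12 mm above to 12 mm below this point, 5 mm thick, 50 mm over their outsides here when open.
- tongs_jaws (a point): Point midway between the jaws, 75 mm ahead of tongs_grip, same height. Jaws: flat blocks 24 mm long, from foot level (32 mm below this point) to 12 mm above it; gap 44 mm when open. With the arms squeezed to 36 mm over their outsides at tongs_grip the jaws are parallel, 16 mm apart. A 24 mm round foot stands under the pivot, 80 mm behind tongs_grip, also down to foot level.
- tongs_left (a joint): Closing angle of each arm about the pivot, rad: 0 open, 0.09 with the jaws 16 mm apart. Spring, preloaded: about 9 N on each finger at tongs_grip when open, 13 to 14 N at 36 mm. Held at 45 to 47 mm, the tongs are carried with jaws open; of the finger force beyond the spring's, about half reaches the jaws.
- fragment_lug (a point): Terracotta L-shaped plate fragment, 120 g, 8 mm thick, lying flat on the desk, with a straight upright lug on top near its centre of mass. Point: centre of the lug, 23 mm above the underside. Lug 36 mm long (x), 16 mm wide (y), its top 38 mm above the underside. z up.
- fragment_corner (a point): Inner corner of the L at the plate's underside, at x +14, y +11 mm from fragment_lug, same axes. Outline measured from fragment_lug: x from -40 to +50 mm, y from -31 to +49 mm; the leg along x fills y from -31 to +11, the leg along y fills x from -40 to +14; the rest (towards +x, +y) is open.
- tray: Dark wooden tray fixed to the desk, outside 142 (x) by 132 (y) mm, inside 130 by 120, floor 4 mm thick, rim 14 mm above the desk. Origin: centre of its underside. Nominal home of the fragment: axes parallel to the tray's, fragment_lug at x -11, y -15, z +27 mm; there 14 mm are free to the -x and -y walls, and it is moved in +x and +y to meet its neighbours.
- bed_a: Marked place on the tray floor of the first neighbour, an 8 mm thick clay piece stuck fast, on the fragment's +x side. Origin on its nominal -x face, which the end of the fragment's x leg must meet (face from y -27 to +27 mm; beyond, it juts 28 mm to -x into the L's open corner). It was stuck by eye: the real piece lies up to 4 mm off this mark, either way along x; only touch or sight tells.
- bed_b: Marked place of the second neighbour, 62 mm (x) by 20 mm (y), 8 mm thick clay stuck fast, on the fragment's +y side. Origin at the middle of its nominal -y face, which the end of the fragment's y leg must meet. Stuck by eye too: the real piece lies up to 4 mm off this mark, either way along y; only touch or sight tells.
- mat: Black rubber mat fixed on the desk, 200 mm (x) by 80 mm (y), 4 mm thick; the tongs stand along its x. Origin at the centre of its underside.
- loupe: Brass loupe, a 48 mm disc 30 mm tall with a lens on top and a flat handle reaching 79 mm along its x; bystander. Origin under the disc.
- touchstone: Grey stone block 100 by 50 by 22 mm; bystander. Origin under its centre.
- stamp_case: Black stamp pad case 110 by 75 by 24 mm; bystander. Origin under its centre.
There are look-alikes about, which are no part of the job. Of the things that look like the part that bears tongs_grip, the middle-sized one is meant.

How it is judged:
On the way, in this order (a step that is already met when the one before it is completed fails the run):
1. the fragment is lifted clear, gripped by the tongs (height (world z) of fragment_lug above 0.045 m and contact force between tongs and fragment above 1 N), for 0.2 s.
2. the fragment, down in the tray and held by the tongs, bears against both neighbours at once (z of fragment_lug in the frame of tray below 0.031 m and contact force between fragment and bed_a above 0.5 N and contact force between fragment and bed_b above 0.5 N and contact force between tongs and fragment above 1 N), for 0.1 s.
At the end, for the whole second after the job is handed in: The fragment lies flat in the tray, square to it within 0.05 rad, its lug within 6 mm in x and y of the nominal home (neighbours lie up to 4 mm off their marks); the tongs stand upright on the mat (tongs_grip within 50 mm along, 35 mm across of its centre), let go and still (x of fragment_lug in the frame of tray between -0.017 and -0.0055 m and y of fragment_lug in the frame of tray between -0.021 and -0.0095 m and z of fragment_lug in the frame of tray below 0.029 m and angle between fragment_lug's own z axis and vertical below 0.05 rad and angle between the x axis of fragment_lug and the x axis of tray, either way round below 0.05 rad and x of tongs_grip in the frame of mat between -0.05 and 0.05 m and y of tongs_grip in the frame of mat between -0.035 and 0.035 m and z of tongs_grip in the frame of mat between 0.03 and 0.04 m and angle between tongs_grip's own z axis and vertical below 0.1 rad and contact force between tongs and fragment below 0.05 N and linear speed of each of fragment, tongs below 0.02 m/s); the robot touches nothing.
It fails at once if the robot's fingers or arm touch the clay fragment (contact force between any of the fingers, the arm and fragment above 0.3 N).
It fails at once if the fragment is forced against a neighbour (contact force between fragment and bed_a above 18 N or contact force between fragment and bed_b above 18 N).
It fails at once if a bystander is disturbed (distance of any of loupe, touchstone, stamp_case from where it was at the start of the episode above 0.02 m).
It also fails if it takes over 72 s, if anything falls off the work surface, if the arm or the gripper's body presses on something with over 40 N, if the wrist force passes 120 N, or if a joint passes its speed limit or range.

## Working session

There is one attempt and no reset: what is moved stays moved. The work goes in short steps, Python scripts to look and compute and a tool call to move; the robot and the scene stay as the last step left them, time stands still between calls to the robot, and variables do not carry over. Pictures are saved under pics/ and viewed, at most 10 in all, crops included, and the job is handed in when it is done.

Besides the shell and the picture viewer there is one more tool, called after "Call:" by a JSON object that holds its "fn" and its "kwargs". play_rows: Moves the arm, as the interface text tells. Its arguments: {"type":"object","properties":{"moves":{"type":"array"},"squeeze":{"type":"number"}},"required":["moves"]}

```bash
mkdir -p pics; python3 - <<'E'
from plant import manip
import cv2,numpy as np
s=manip.read_state();print({k:np.round(v,3) for k,v in s.items()})
for n in("scene","top"):
    d=manip.read_camera(n);cv2.imwrite(f"pics/{n}0.png",d["image"][:,:,::-1]);np.savez(f"{n}0.npz",**d);print(n,d["intrinsics"].round(1).tolist(),d["extrinsics"].round(3).tolist())
E
```

```text
{'clock': np.float64(0.0), 'joint_positions': array([-1.189,  0.577,  0.025,  1.438, -0.015,  1.129, -0.056]), 'joint_vel': array([ 0.001,  0.001, -0.   , -0.   ,  0.002, -0.   , -0.   ]), 'joint_torque': array([-0.0000e+00, -7.6576e+01,  2.2510e+00, -2.8597e+01,  1.5000e-02,
        1.3000e-02, -0.0000e+00]), 'ee_pos': array([0.303, 0.603, 0.23 ]), 'orientation': array([-0.   ,  0.231,  0.973, -0.001]), 'force': array([-0.637,  0.222, -0.114]), 'torque': array([-0.01 ,  0.013,  0.01 ]), 'finger_force': np.float64(0.0), 'grip_width': np.float64(0.085)}
scene [[396.8, 0.0, 284.8], [0.0, 396.8, 210.0], [0.0, 0.0, 1.0]] [[0.834, 0.343, -0.432, 1.0], [0.552, -0.539, 0.637, -0.768], [-0.014, -0.77, -0.638, 0.81], [0.0, 0.0, 0.0, 1.0]]
top [[445.5, 0.0, 280.2], [0.0, 445.5, 208.0], [0.0, 0.0, 1.0]] [[0.017, -0.998, 0.058, 0.392], [-1.0, -0.018, -0.024, 0.025], [0.025, -0.057, -0.998, 1.11], [0.0, 0.0, 0.0, 1.0]]
```

View pics/top0.png

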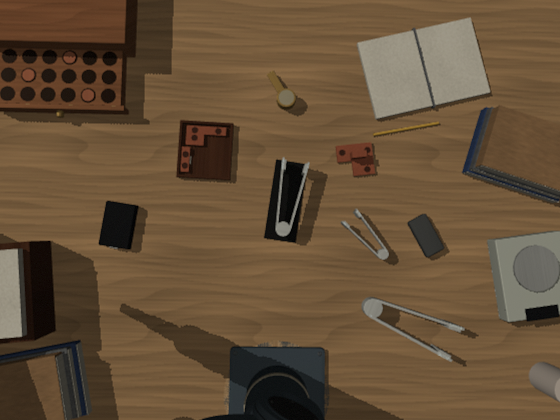

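View pics/scene0.png

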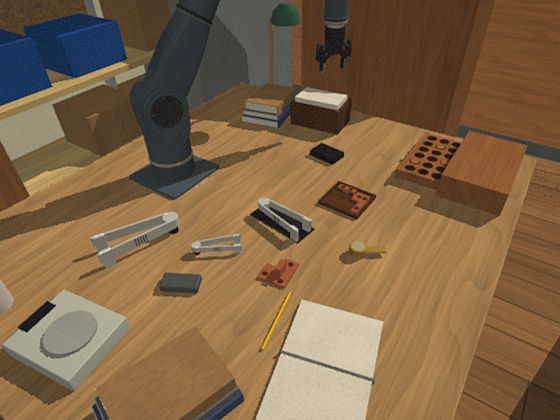

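The top view shows three tongs look-alikes: the ones on the black mat at (287,200), a small pair at (368,235) and a large pair at (415,328). The middle-sized pair on the mat is the one meant. The loose fragment is at (357,158), the tray at (205,151), the loupe at (287,97), the stamp case at (119,225) and the touchstone at (425,236). I'll check the choice in one close crop.

```bash
python3 - <<'E'
import cv2
a=cv2.imread("pics/top0.png")[112:252,172:392];a=cv2.convertScaleAbs(a,alpha=1.8,beta=10)
cv2.imwrite("pics/crop1.png",cv2.resize(a,None,fx=3.6,fy=3.6,interpolation=cv2.INTER_CUBIC))
E
```

```text
(no output)
```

View pics/crop1.png

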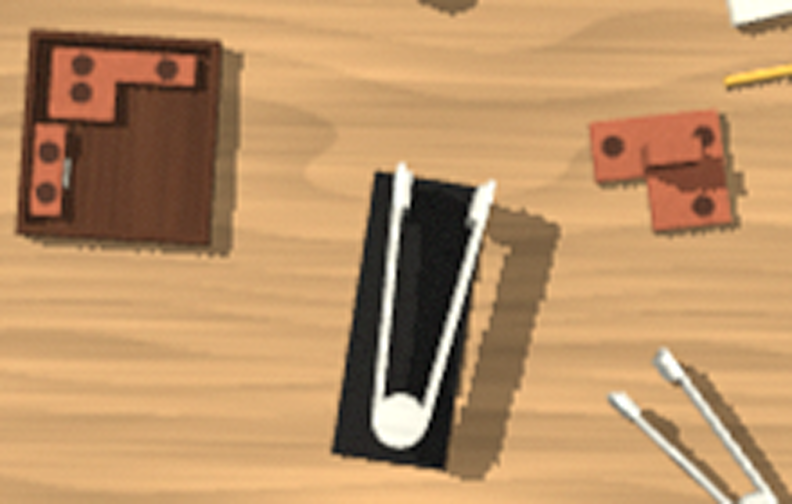

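The crop shows the middle tongs on the black mat, with the pivot at about (283,229) and the jaws at about (284..309,160) in top pixels. The fragment has its lug near (359,155) and its open corner towards the lower left. In the tray, bed_a is at the top (jutting on the left) and bed_b at the left, so tray x is image-up. Now I'll measure.

```bash
cat > h.py <<'E'
import numpy as np, cv2
def ray(d,uv,z):
    uv=np.atleast_2d(np.asarray(uv,float)); K,E=d["intrinsics"],d["extrinsics"]
    r=(np.c_[uv,np.ones(len(uv))]@np.linalg.inv(K).T)@E[:3,:3].T
    return (E[:3,3]+r*((z-E[2,3])/r[:,2])[:,None])[:,:2]
def mask(img,kind):
    h=cv2.cvtColor(img,cv2.COLOR_RGB2HSV); H,S,V=[h[...,i].astype(int) for i in range(3)]
    if kind=="red": m=((H<9)|(H>172))&(S>120)&(V>75)
    if kind=="white": m=(S<40)&(V>120)
    if kind=="black": m=(V<32)
    return m.astype(np.uint8)*255
def blobs(m,a=15):
    c,_=cv2.findContours(m,cv2.RETR_EXTERNAL,cv2.CHAIN_APPROX_NONE)
    return [k for k in c if cv2.contourArea(k)>a]
def pose(s=None):
    from plant import manip
    s=s or manip.read_state(); w,x,y,z=s["orientation"]
    from scipy.spatial.transform import Rotation as R
    return np.array(s["ee_pos"]),R.from_quat([x,y,z,w])
def cmd(p,q,tp,tyaw):
    """offset/rot row (normalised) to reach TCP tp pointing down, tool x yaw tyaw(rad)"""
    from scipy.spatial.transform import Rotation as R
    T=R.from_euler("z",tyaw)*R.from_euler("x",np.pi)
    return (q.inv().apply(np.array(tp)-p)/.2).round(4),((q.inv()*T).as_rotvec()/np.pi).round(4)
def show(d,n,a=1.0): cv2.imwrite(f"pics/{n}.png",cv2.convertScaleAbs(d["image"][:,:,::-1],alpha=a))
E
python3 - <<'E'
from h import *
d=np.load("top0.npz")
img=d["image"]
for k,z in(("red",.008),("white",.048),("black",.004)):
    for c in blobs(mask(img,k)):
        x,y,w,h=cv2.boundingRect(c)
        if 90<x<400 and 80<y<250:
            p=ray(d,c[:,0,:],z).astype(np.float32); r=cv2.minAreaRect(p)
            print(k,(x,y,w,h),np.round(r[0],4),np.round(r[1],4),round(r[2],1))
h=ray(d,[[283,229]],.048);j=ray(d,[[284.5,159],[307.5,164]],.048);print(h,j)
print("tray corners",ray(d,[[181,120],[233.5,123.5],[176.5,177.5],[231,180]],.014))
E
```

```text
red (352, 161, 22, 15) [ 0.5599 -0.2063] [0.0353 0.0529] 1.2
red (181, 147, 9, 25) [0.5733 0.2368] [0.0189 0.0609] 87.9
red (336, 143, 36, 19) [ 0.6002 -0.1835] [0.0391 0.0874] 8.4
red (219, 127, 7, 9) [0.6455 0.1468] [0.0202 0.0149] 1.4
red (186, 125, 31, 20) [0.6355 0.1987] [0.0478 0.0745] 1.3
white (343, 210, 45, 49) [ 0.3882 -0.2108] [0.1299 0.0466] 41.3
white (276, 158, 33, 78) [ 0.4799 -0.0283] [0.0641 0.1843] 85.7
black (99, 201, 39, 48) [0.4077 0.3962] [0.0785 0.1081] 82.0
black (279, 162, 25, 61) [ 0.4963 -0.024 ] [0.0466 0.1518] 79.8
black (265, 160, 39, 82) [ 0.4748 -0.0145] [0.0779 0.197 ] 82.1
black (195, 135, 16, 12) [0.6171 0.1915] [0.0204 0.0438] 49.6
black (181, 123, 49, 23) [0.6379 0.1893] [0.0556 0.1195] 1.3
black (101, 89, 14, 14) [0.7297 0.4334] [0.0319 0.0321] 28.1
[[ 0.40347284 -0.0082818 ]] [[ 0.57165095 -0.00909478]
 [ 0.56070388 -0.06465528]]
tray corners [[0.66938738 0.24809279]
 [0.66363496 0.11807407]
 [0.52587086 0.25485229]
 [0.52237286 0.12098432]]
```

```bash
python3 - <<'E'
from h import *
p,q=pose();print(cmd(p,q,[.40,.30,.25],np.radians(70)));print(cmd(p,q,[.47,-.02,.23],np.radians(-10)))
E
```

```text
(array([-1.1133, -1.1348, -0.0955]), array([-4.000e-04,  4.000e-04,  4.629e-01]))
(array([-2.1445, -2.4071,  0.0064]), array([-1.000e-04,  7.000e-04,  9.073e-01]))
```

Call:
{"fn": "play_rows", "kwargs": {"moves": [{"offset":[-0.25,-0.25,-0.02],"rot":[0,0,0.047],"grip":0},{"offset":[-0.4,-0.4,-0.05],"rot":[0,0,0.095],"grip":0},{"offset":[-0.6,-0.6,-0.07],"rot":[0,0,0.142],"grip":0},{"offset":[-0.8,-0.8,-0.1],"rot":[0,0,0.19],"grip":0},{"offset":[-1,-1,-0.1],"rot":[0,0,0.237],"grip":0},{"offset":[-1,-1,-0.1],"rot":[0,0,0.285],"grip":0},{"offset":[-1,-1,-0.1],"rot":[0,0,0.332],"grip":0},{"offset":[-1,-1,-0.1],"rot":[0,0,0.38],"grip":0},{"offset":[-1,-1,-0.1],"rot":[0,0,0.427],"grip":0},{"offset":[-1,-1,-0.1],"rot":[0,0,0.46],"grip":0},{"offset":[-1,-1,-0.1],"rot":[0,0,0.46],"grip":0}]}}

```text
clock: 1.2
ee_pos: [0.3918, 0.3345, 0.251]
orientation: [0.0, 0.817, 0.577, -0.0]
force: [1.4, -0.3, -0.4]
grip_width: 0.0853
finger_force: 0.0
```

```bash
python3 - <<'E'
from h import *
p,q=pose();print(p,q.as_euler("xyz",True));print(cmd(p,q,[.43,.10,.25],np.radians(20)));print(cmd(p,q,[.45,-.02,.24],np.radians(-10)))
E
```

```text
[0.39178367 0.33453562 0.25104048] [-1.79991953e+02  3.77059450e-02  7.04282613e+01]
(array([-1.0409,  0.5729,  0.0058]), array([1.000e-04, 2.000e-04, 2.802e-01]))
(array([-1.5727,  0.8681,  0.0561]), array([1.000e-04, 2.000e-04, 4.468e-01]))
```

Call:
{"fn": "play_rows", "kwargs": {"moves": [{"offset":[-0.2,0.11,0.0],"rot":[0,0,0.047],"grip":0},{"offset":[-0.4,0.22,0.0],"rot":[0,0,0.095],"grip":0},{"offset":[-0.6,0.33,0.0],"rot":[0,0,0.142],"grip":0},{"offset":[-0.8,0.45,0],"rot":[0,0,0.19],"grip":0},{"offset":[-1,0.57,0],"rot":[0,0,0.237],"grip":0},{"offset":[-1,0.57,0],"rot":[0,0,0.285],"grip":0},{"offset":[-1,0.57,0],"rot":[0,0,0.332],"grip":0},{"offset":[-1,0.57,0],"rot":[0,0,0.38],"grip":0},{"offset":[-1,0.57,0],"rot":[0,0,0.427],"grip":0},{"offset":[-1,0.57,0],"rot":[0,0,0.447],"grip":0},{"offset":[-1,0.57,0],"rot":[0,0,0.447],"grip":0}]}}

```text
clock: 2.3
ee_pos: [0.4326, 0.1081, 0.2511]
orientation: [0.0, 0.996, -0.086, -0.0]
force: [0.4, 0.6, 0.3]
grip_width: 0.0852
finger_force: 0.0
```

```bash
python3 - <<'E'
from h import *
from plant import manip
p,q=pose();print(p,q.as_euler("xyz",True));print(cmd(p,q,[.45,-.02,.24],np.radians(-10)))
d=manip.read_camera("wrist");np.savez("w1.npz",**d);show(d,"w1",1.5);print(d["extrinsics"].round(3),d["intrinsics"])
E
```

```text
[0.43261846 0.10806398 0.25112265] [ 1.79970509e+02  1.97243353e-02 -9.81420576e+00]
(array([0.1948, 0.6161, 0.0559]), array([0.0002, 0.0001, 0.001 ]))
[[-0.171 -0.933 -0.318  0.516]
 [-0.985  0.162  0.055  0.094]
 [ 0.     0.323 -0.947  0.394]
 [ 0.     0.     0.     1.   ]] [[309.12473799   0.         275.15877019]
 [  0.         309.12473799 205.50208889]
 [  0.           0.           1.        ]]
```

View pics/w1.png

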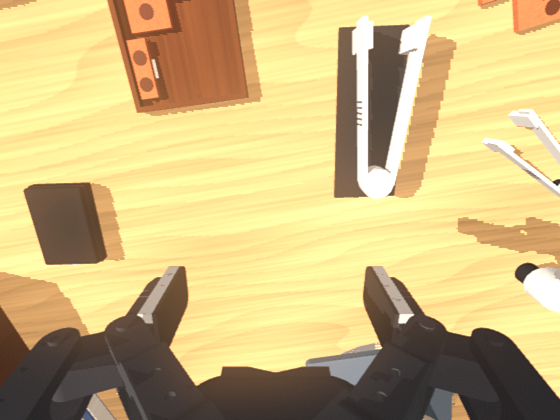

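The wrist view shows the middle tongs on the mat, with the pivot at (376,182) and the jaws at (363,20) and (427,20). The tray is at the upper left and the stamp case at (65,225). I'll move above the tongs for a square look.

Call:
{"fn": "play_rows", "kwargs": {"moves": [{"offset":[0.1,0.2,0.05],"rot":[0,0,0],"grip":0},{"offset":[0.2,0.4,0.1],"rot":[0,0,0],"grip":0},{"offset":[0.2,0.6,0.2],"rot":[0,0,0],"grip":0},{"offset":[0.2,0.62,0.2],"rot":[0,0,0],"grip":0},{"offset":[0.2,0.62,0.2],"rot":[0,0,0],"grip":0}]}}

```text
clock: 2.85
ee_pos: [0.4502, -0.0223, 0.2111]
orientation: [0.0, 0.996, -0.087, -0.0]
force: [1.0, -0.4, 0.4]
grip_width: 0.0853
finger_force: 0.0
```

```bash
python3 - <<'E'
from h import *
from plant import manip
p,q=pose();print(p,q.as_euler("xyz",True))
d=manip.read_camera("wrist");np.savez("w2.npz",**d)
a=d["image"][20:320,130:430,::-1];cv2.imwrite("pics/w2.png",cv2.resize(a,None,fx=2,fy=2,interpolation=cv2.INTER_CUBIC))
E
```

```text
[ 0.45021943 -0.02229567  0.21112722] [ 1.79993012e+02  5.42010233e-02 -9.97823478e+00]
```

View pics/w2.png

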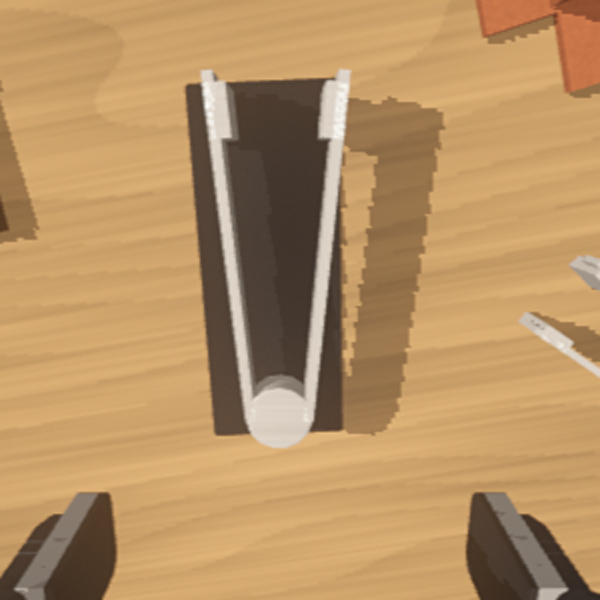

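The tongs stand square in view, with the pivot at about (280,417) in the crop and the arm ends at (208,75) and (344,75). The mat corners are at (187,85) and (215,435) on the left and (342,430) on the right.

```bash
python3 - <<'E'
from h import *
d=np.load("w2.npz")
f=lambda c:np.array(c)/2.+[130,20]
P=ray(d,f([[280,417],[208,75],[344,75],[233,138],[320,138]]),.048);print(P)
print("mat",ray(d,f([[187,85],[335,78],[215,435],[342,430]]),.004))
m=(P[1]+P[2])/2;v=m-P[0];print(np.linalg.norm(v),np.degrees(np.arctan2(v[1],v[0])))
u=v/np.linalg.norm(v);g=P[0]+.08*u;y=np.arctan2(u[1],u[0]);print("grip",g)
p,q=pose();print(cmd(p,q,[g[0],g[1],.06],y),cmd(p,q,[g[0],g[1],.014],y))
E
```

```text
[[ 0.4057512  -0.00829897]
 [ 0.57518375 -0.00626053]
 [ 0.56457636 -0.06640024]
 [ 0.54728946 -0.01193506]
 [ 0.54029547 -0.05159293]]
mat [[ 0.57852519  0.00977469]
 [ 0.56850654 -0.0659453 ]
 [ 0.38249541  0.03757988]
 [ 0.37218697 -0.0404052 ]]
0.16650537458778678 -9.691981481633794
grip [ 0.48460937 -0.02176708]
(array([ 0.1676, -0.0246,  0.7569]), array([-0.0001,  0.0001, -0.001 ])) (array([ 0.1676, -0.0245,  0.9869]), array([-0.0001,  0.0001, -0.001 ]))
```

Call:
{"fn": "play_rows", "kwargs": {"moves": [{"offset":[0.168,-0.025,0.2],"rot":[0,0,0],"grip":0},{"offset":[0.168,-0.025,0.4],"rot":[0,0,0],"grip":0},{"offset":[0.168,-0.025,0.6],"rot":[0,0,0],"grip":0},{"offset":[0.168,-0.025,0.75],"rot":[0,0,0],"grip":0},{"offset":[0.168,-0.025,0.85],"rot":[0,0,0],"grip":0},{"offset":[0.168,-0.025,0.93],"rot":[0,0,0],"grip":0},{"offset":[0.168,-0.025,0.985],"rot":[0,0,0],"grip":0},{"offset":[0.168,-0.025,0.985],"rot":[0,0,0],"grip":0.2},{"offset":[0.168,-0.025,0.985],"rot":[0,0,0],"grip":0.38}], "squeeze": 40}}

```text
clock: 3.8
ee_pos: [0.4852, -0.0212, 0.0147]
orientation: [-0.0, 0.996, -0.086, 0.0]
force: [0.3, -0.3, -0.0]
grip_width: 0.059
finger_force: 0.0
```

Call:
{"fn": "play_rows", "kwargs": {"moves": [{"offset":[0,0,0],"rot":[0,0,0],"grip":0.42},{"offset":[0,0,0],"rot":[0,0,0],"grip":0.46},{"offset":[0,0,0],"rot":[0,0,0],"grip":0.46},{"offset":[0,0,0],"rot":[0,0,0],"grip":0.46}]}}

```text
clock: 4.2
ee_pos: [0.486, -0.0219, 0.0157]
orientation: [-0.0, 0.996, -0.087, 0.002]
force: [0.8, 0.4, 7.3]
grip_width: 0.0465
finger_force: 10.9
```

Call:
{"fn": "play_rows", "kwargs": {"moves": [{"offset":[0,0,-0.02],"rot":[0,0,0],"grip":0.46},{"offset":[0,0,-0.05],"rot":[0,0,0],"grip":0.46},{"offset":[0,0,-0.12],"rot":[0,0,0],"grip":0.46},{"offset":[0,0,-0.25],"rot":[0,0,0],"grip":0.46},{"offset":[0,0,-0.4],"rot":[0,0,0],"grip":0.46},{"offset":[0,0,-0.55],"rot":[0,0,0],"grip":0.46},{"offset":[0,0,-0.65],"rot":[0,0,0],"grip":0.46},{"offset":[0,0,-0.65],"rot":[0,0,0],"grip":0.46}]}}

```text
clock: 5.0
ee_pos: [0.4859, -0.022, 0.147]
orientation: [-0.0, 0.996, -0.087, 0.002]
force: [0.5, -0.5, -0.7]
grip_width: 0.0465
finger_force: 9.1
```

```bash
python3 - <<'E'
from h import *
from plant import manip
p,q=pose();print(p,q.as_euler("xyz",True))
for n in("wrist","scene"):
    d=manip.read_camera(n);np.savez(n+"3.npz",**d)
    globals()[n]=d["image"][:,:,::-1]
b=cv2.resize(scene[90:300,200:400],None,fx=2,fy=2)
cv2.imwrite("pics/w3.png",np.hstack([wrist[:,130:520],b]))
E
```

```text
[ 0.48589407 -0.02200565  0.14704475] [-179.92808102   -0.24028216   -9.93148626]
```

View pics/w3.png

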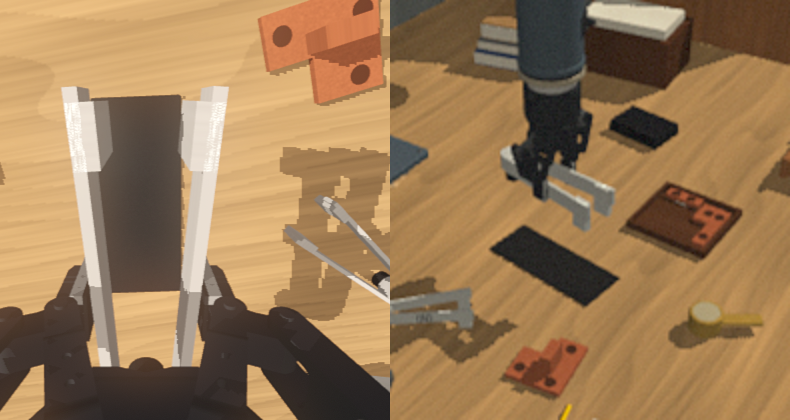

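The tongs are held level about 13 cm up with the jaws open, with tips at crop (76,90) and (215,90). The mat is empty beneath, and the fragment is at the upper right, around (320,50).

```bash
python3 - <<'E'
from h import *
d=np.load("wrist3.npz");p,q=pose()
t=ray(d,[[206,88],[345,88]],p[2]+.0323).mean(0);print("tip rel tool",q.inv().apply([t[0]-p[0],t[1]-p[1],0]))
t=np.load("top0.npz");lug=ray(t,[[172+672/3.6,112+150/3.6]],.038)[0]
for c in blobs(mask(d["image"],"red")):
    a=cv2.approxPolyDP(c,3,True)[:,0];print(a.tolist(),ray(d,a,.008).round(4).tolist())
print(lug);y=np.radians(96);tp=[*(lug-.074*np.array([np.cos(y),np.sin(y)])),.147];print(tp,cmd(p,q,tp,y))
E
```

```text
tip rel tool [8.92613087e-02 1.36408073e-05 5.66608385e-05]
[ 0.59030586 -0.19018122]
[np.float64(0.5980409691806763), np.float64(-0.26377583996875087), 0.147] (array([ 0.7671,  1.0956, -0.0122]), array([ 1.000e-04, -3.000e-04, -5.884e-01]))
```

Call:
{"fn": "play_rows", "kwargs": {"moves": [{"offset":[0.09,0.1,0],"rot":[0,0,-0.047],"grip":0.46},{"offset":[0.17,0.2,0],"rot":[0,0,-0.094],"grip":0.46},{"offset":[0.25,0.3,0],"rot":[0,0,-0.141],"grip":0.46},{"offset":[0.34,0.4,0],"rot":[0,0,-0.188],"grip":0.46},{"offset":[0.42,0.5,0],"rot":[0,0,-0.235],"grip":0.46},{"offset":[0.5,0.6,0],"rot":[0,0,-0.282],"grip":0.46},{"offset":[0.58,0.7,0],"rot":[0,0,-0.329],"grip":0.46},{"offset":[0.65,0.8,0],"rot":[0,0,-0.376],"grip":0.46},{"offset":[0.7,0.9,0],"rot":[0,0,-0.423],"grip":0.46},{"offset":[0.77,1.0,0],"rot":[0,0,-0.47],"grip":0.46},{"offset":[0.77,1.0,0],"rot":[0,0,-0.517],"grip":0.46},{"offset":[0.77,1.0,0],"rot":[0,0,-0.564],"grip":0.46}]}}

```text
clock: 6.3
ee_pos: [0.6009, -0.2462, 0.1423]
orientation: [-0.001, 0.696, 0.718, -0.0]
force: [0.1, 0.7, -1.1]
grip_width: 0.0463
finger_force: 9.1
```

Call:
{"fn": "play_rows", "kwargs": {"moves": [{"offset":[0,0,0],"rot":[0,0,-0.024],"grip":0.46},{"offset":[0,0,0],"rot":[0,0,-0.024],"grip":0.46},{"offset":[0,0,0],"rot":[0,0,-0.024],"grip":0.46}]}}

```text
clock: 6.6
ee_pos: [0.6012, -0.2453, 0.1432]
orientation: [-0.001, 0.671, 0.742, -0.0]
force: [0.5, 0.8, -1.6]
grip_width: 0.0462
finger_force: 9.1
```

```bash
python3 - <<'E'
from h import *
from plant import manip
p,q=pose();print(p,q.as_euler("xyz",True))
d=manip.read_camera("wrist");np.savez("w4.npz",**d)
a=d["image"][0:300,130:530,::-1];cv2.imwrite("pics/w4.png",cv2.resize(a,None,fx=2,fy=2,interpolation=cv2.INTER_CUBIC))
E
```

```text
[ 0.60124437 -0.24533857  0.14321413] [-1.79915166e+02 -6.99659278e-02  9.57387819e+01]
```

View pics/w4.png

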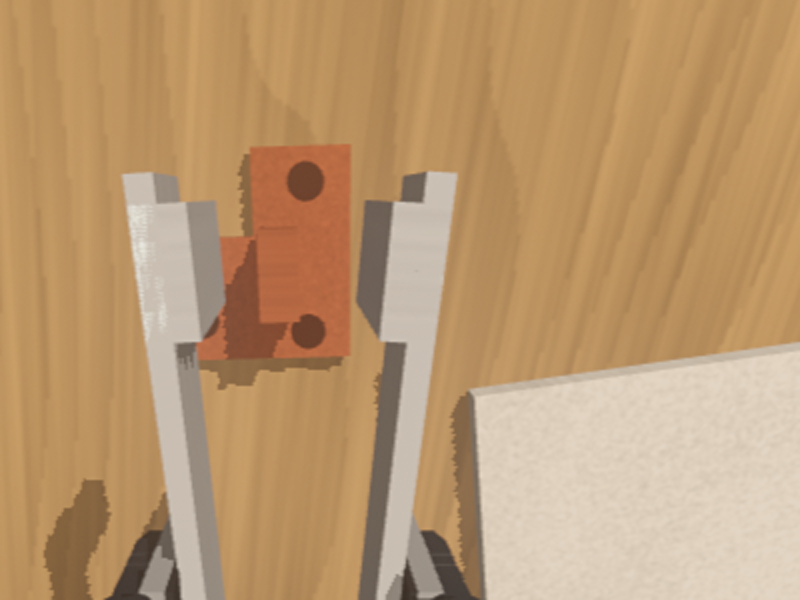

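The jaws straddle the fragment. The x leg's end corners are at crop (250,147) and (350,145), and its outer corner is at (349,356). The lug is at about (280,275), and a notebook corner is at (470,390).

```bash
python3 - <<'E'
from h import *
d=np.load("w4.npz");p,q=pose()
im=d["image"];m=mask(im,"red");m[:, 300:]=0
c=max(blobs(m),key=cv2.contourArea)[:,0]
f=lambda c:np.array(c)/2.+[130,0]
# right edge and top edge by subpixel contour fits
r=np.array([c[c[:,1]==v][:,0].max() for v in range(78,172)])+.5
R=ray(d,np.c_[r,np.arange(78,172)],.008)
tt=np.array([c[c[:,0]==u][:,1].min() for u in range(258,302)])-.5
T=ray(d,np.c_[np.arange(258,302),tt],.008)
def fit(P): v=cv2.fitLine(P.astype(np.float32),cv2.DIST_HUBER,0,.001,.001).ravel(); return v
a=fit(R);b=fit(T);ya=np.degrees(np.arctan2(a[1],a[0]))%180;yb=np.degrees(np.arctan2(b[1],b[0]))%180
print("yaws",ya,yb-90 if yb>90 else yb+90)
C=ray(d,f([[250,147],[350,145],[349,356]]),.008);print(C, np.linalg.norm(C[0]-C[1]),np.linalg.norm(C[2]-C[1]))
y=np.radians(ya);u=np.array([np.cos(y),np.sin(y)]);n=np.array([-u[1],u[0]])
# lines: right edge y=-31, end x=+50
s=np.dot(a[2:],n)+.031; e=np.dot(b[2:],u)-.050
lug=s*n+e*u;print("lug",lug)
L=ray(d,f([[258,228],[298,227],[262,322]]),.038);print("lugtop corners frag frame",[(np.dot(k-lug,u),np.dot(k-lug,n)) for k in L])
B=ray(d,f([[470,390]]),.01)[0];print("book",np.dot(B-lug,u),np.dot(B-lug,n))
for z in(.10,.0235): print(cmd(p,q,[*(lug-.075*u),z],y))
E
```

```text
Traceback (most recent call last):
ValueError: max() iterable argument is empty
```

```bash
python3 - <<'E'
from h import *
d=np.load("w4.npz");p,q=pose()
h=cv2.cvtColor(d["image"],cv2.COLOR_RGB2HSV);print(h[150,295],h[100,262],h[60,240],h[150,340])
E
```

```text
[ 10 161 184] [ 10 161 182] [ 17 126 190] [ 16  29 200]
```

```bash
sed -i 's/((H<9)|(H>172))&(S>120)/((H<13)|(H>172))\&(S>120)/' h.py; python3 - <<'E'
from h import *
d=np.load("w4.npz");p,q=pose()
im=d["image"];m=mask(im,"red");m[:, 312:]=0;m=cv2.morphologyEx(m,cv2.MORPH_OPEN,np.ones((3,3)))
c=max(blobs(m),key=cv2.contourArea)[:,0];print(cv2.boundingRect(c))
f=lambda c:np.array(c)/2.+[130,0]
r=np.array([c[c[:,1]==v][:,0].max() for v in range(78,172)])+.5
R=ray(d,np.c_[r,np.arange(78,172)],.008)
tt=np.array([c[c[:,0]==u][:,1].min() for u in range(258,302)])-.5
T=ray(d,np.c_[np.arange(258,302),tt],.008)
def fit(P): return cv2.fitLine((P*1000).astype(np.float32),cv2.DIST_HUBER,0,.01,.01).ravel()
a=fit(R);b=fit(T);a[2:]/=1000;b[2:]/=1000
ya=np.degrees(np.arctan2(a[1],a[0]))%180;yb=np.degrees(np.arctan2(b[1],b[0]))%180
print("yaws",ya,yb-90 if yb>90 else yb+90)
C=ray(d,f([[250,147],[350,145],[349,356]]),.008);print(C, np.linalg.norm(C[0]-C[1]),np.linalg.norm(C[2]-C[1]))
y=np.radians(ya);u=np.array([np.cos(y),np.sin(y)]);n=np.array([-u[1],u[0]])
s=np.dot(a[2:],n)+.031; e=np.dot(b[2:],u)-.050
lug=s*n+e*u;print("lug",lug)
L=ray(d,f([[258,228],[298,227],[262,322]]),.038);print("lugtop corners frag frame",[(np.dot(k-lug,u),np.dot(k-lug,n)) for k in L])
B=ray(d,f([[470,390]]),.01)[0];print("book",np.dot(B-lug,u),np.dot(B-lug,n))
for z in(.10,.0235): print(cmd(p,q,[*(lug-.075*u),z],y))
E
```

```text
(229, 72, 76, 108)
yaws 97.459694 95.70819
[[ 0.57510638 -0.14303889]
 [ 0.61626257 -0.1381568 ]
 [ 0.62748631 -0.22706409]] 0.04144473701076474 0.089612938289853
lug [ 0.59150565 -0.1910465 ]
lugtop corners frag frame [(np.float64(0.018563029437214443), np.float64(0.006664846849224652)), (np.float64(0.018463426112411075), np.float64(-0.008730812474871374)), (np.float64(-0.017870876479499375), np.float64(0.006771977453278804))]
book -0.057836485153951206 -0.08714905284283181
(array([-0.0999, -0.0107,  0.2174]), array([-0.0004, -0.0003, -0.0095]))
(array([-0.1002, -0.0102,  0.5999]), array([-0.0004, -0.0003, -0.0095]))
```

Call:
{"fn": "play_rows", "kwargs": {"moves": [{"offset":[-0.1,-0.01,0.1],"rot":[0,0,-0.0065],"grip":0.46},{"offset":[-0.1,-0.01,0.25],"rot":[0,0,-0.0065],"grip":0.46},{"offset":[-0.1,-0.01,0.4],"rot":[0,0,-0.0065],"grip":0.46},{"offset":[-0.1,-0.01,0.5],"rot":[0,0,-0.0065],"grip":0.46},{"offset":[-0.1,-0.01,0.57],"rot":[0,0,-0.0065],"grip":0.46},{"offset":[-0.1,-0.01,0.6],"rot":[0,0,-0.0065],"grip":0.46},{"offset":[-0.1,-0.01,0.6],"rot":[0,0,-0.0065],"grip":0.46}]}}

```text
clock: 7.35
ee_pos: [0.6018, -0.2655, 0.0239]
orientation: [-0.0, 0.662, 0.749, -0.0]
force: [-0.4, 0.4, -1.8]
grip_width: 0.0463
finger_force: 9.1
```

Call:
{"fn": "play_rows", "kwargs": {"moves": [{"offset":[0,0,0],"rot":[0,0,0],"grip":0.5},{"offset":[0,0,0],"rot":[0,0,0],"grip":0.54},{"offset":[0,0,0],"rot":[0,0,0],"grip":0.58},{"offset":[0,0,0],"rot":[0,0,0],"grip":0.65},{"offset":[0,0,0],"rot":[0,0,0],"grip":0.7},{"offset":[0,0,0],"rot":[0,0,0],"grip":0.7}], "squeeze": 55}}

```text
clock: 7.95
ee_pos: [0.6023, -0.2659, 0.0251]
orientation: [0.001, 0.662, 0.749, 0.0]
force: [-0.5, 0.8, 5.9]
grip_width: 0.0351
finger_force: 55.7
```

Call:
{"fn": "play_rows", "kwargs": {"moves": [{"offset":[0,0,-0.03],"rot":[0,0,0],"grip":0.7},{"offset":[0,0,-0.07],"rot":[0,0,0],"grip":0.7},{"offset":[0,0,-0.13],"rot":[0,0,0],"grip":0.7},{"offset":[0,0,-0.2],"rot":[0,0,0],"grip":0.7},{"offset":[0,0,-0.3],"rot":[0,0,0],"grip":0.7},{"offset":[0,0,-0.4],"rot":[0,0,0],"grip":0.7},{"offset":[0,0,-0.4],"rot":[0,0,0],"grip":0.7},{"offset":[0,0,-0.4],"rot":[0,0,0],"grip":0.7}]}}

```text
clock: 8.75
ee_pos: [0.6021, -0.2657, 0.105]
orientation: [0.001, 0.662, 0.749, 0.0]
force: [-0.3, 0.7, -2.7]
grip_width: 0.0353
finger_force: 55.0
```

```bash
python3 - <<'E'
from h import *
from plant import manip
p,q=pose();print(p,q.as_euler("xyz",True))
w=manip.read_camera("wrist");np.savez("w5.npz",**w);s=manip.read_camera("scene");np.savez("s5.npz",**s)
a=cv2.resize(w["image"][20:270,160:410,::-1],(500,500),interpolation=cv2.INTER_CUBIC)
b=cv2.resize(s["image"][200:320,200:300,::-1],(300,360))
o=np.zeros((500,800,3),np.uint8);o[:,:500]=a;o[:360,500:]=b;cv2.imwrite("pics/w5.png",o)
E
```

```text
[ 0.60208909 -0.26565503  0.10497598] [1.79938374e+02 2.95066236e-02 9.70649653e+01]
```

View pics/w5.png

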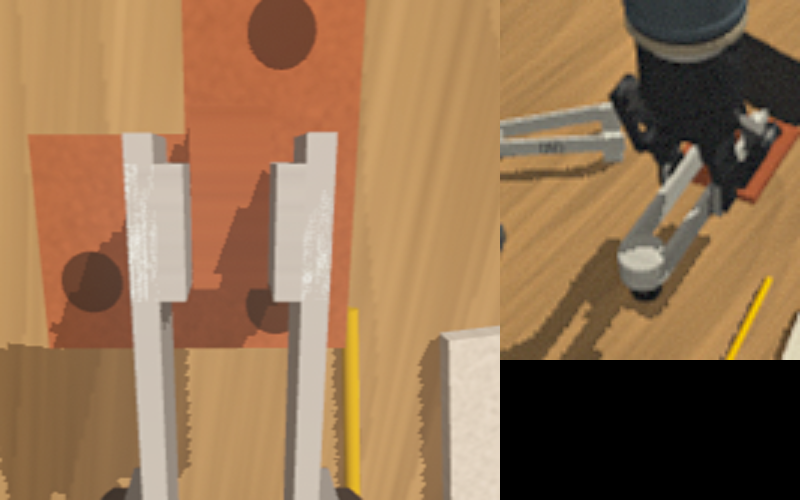

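The fragment is lifted in the jaws, with plate corners at crop (28,135), (50,348) and (345,348) and the inner corner at (187,134). I'll get its pose in the tool with PnP, then the tray pose.

```bash
python3 - <<'E'
from h import *
from scipy.spatial.transform import Rotation as R
d=np.load("w5.npz");p,q=pose()
m=mask(d["image"],"red");m=cv2.morphologyEx(m,cv2.MORPH_OPEN,np.ones((3,3)))
c=max(blobs(m),key=cv2.contourArea)[:,0];print(cv2.boundingRect(c),cv2.approxPolyDP(c,2.5,True)[:,0].tolist())
top=c[c[:,1]<c[:,1].min()+4];l,r=top[:,0].min(),top[:,0].max();print(l,r,top[:,1].min())
f=lambda c:np.array(c)/2.+[160,20]
px=list(f([[28,135],[50,348],[345,348],[187,134]]));ob=[[14,49,-15],[-40,49,-15],[-40,-31,-15],[14,11,-15]]
if top[:,1].min()>2: px+=[[l,c[:,1].min()],[r+.5,c[:,1].min()]];ob+=[[50,11,-15],[50,-31,-15]]
ok,rv,tv=cv2.solvePnP(np.array(ob,float)/1000,np.array(px,float),d["intrinsics"],None)
pr=cv2.projectPoints(np.array(ob,float)/1000,rv,tv,d["intrinsics"],None)[0][:,0];print((pr-px).round(1).tolist())
E=d["extrinsics"];Rw=R.from_matrix(E[:3,:3])*R.from_rotvec(rv.ravel());lw=E[:3,:3]@tv.ravel()+E[:3,3]
print("lug world",lw,"eul",Rw.as_euler("zyx",True)); print("rel tool",q.inv().apply(lw-p))
T=np.load("top0.npz");t=ray(T,[[181,120],[233.5,123.5],[176.5,177.5],[231,180]],.014)
print("tray c",t.mean(0),[np.degrees(np.arctan2(*(k[::-1]))) for k in(t[0]-t[2],t[1]-t[3])],np.degrees(np.arctan2(-(t[0]-t[1])[0],(t[0]-t[1])[1])))
E
```

```text
(243, 1, 101, 193) [[251, 1], [253, 80], [251, 87], [243, 87], [244, 100], [255, 101], [257, 160], [254, 170], [246, 172], [247, 193], [303, 193], [302, 172], [293, 173], [288, 183], [282, 170], [285, 164], [293, 164], [294, 101], [306, 100], [306, 89], [313, 85], [329, 86], [324, 193], [331, 193], [343, 1]]
250 343 1
[[0.0, -0.4], [0.1, 0.1], [0.1, -0.1], [-0.2, 0.4]]
lug world [ 0.59461301 -0.19136353  0.10274412] eul [96.85203161  0.86078623  1.40153154]
rel tool [0.074218   0.00239811 0.00088986]
tray c [0.59531651 0.18550087] [np.float64(-2.6965906893050837), np.float64(-1.1802271279635377)] -2.533282944926674
```

```bash
python3 - <<'E'
from h import *
p,q=pose();print(cmd(p,q,[.51,.045,.125],np.radians(-2.3)))
E
```

```text
(array([ 1.596 , -0.2626, -0.1057]), array([-4.00e-04,  2.00e-04,  5.52e-01]))
```

Call:
{"fn": "play_rows", "kwargs": {"moves": [{"offset":[0.05,-0.01,-0.05],"rot":[0,0,0.015],"grip":0.7},{"offset":[0.13,-0.02,-0.1],"rot":[0,0,0.04],"grip":0.7},{"offset":[0.25,-0.04,-0.1],"rot":[0,0,0.08],"grip":0.7},{"offset":[0.37,-0.06,-0.1],"rot":[0,0,0.12],"grip":0.7},{"offset":[0.49,-0.08,-0.1],"rot":[0,0,0.16],"grip":0.7},{"offset":[0.61,-0.1,-0.1],"rot":[0,0,0.2],"grip":0.7},{"offset":[0.73,-0.12,-0.1],"rot":[0,0,0.24],"grip":0.7},{"offset":[0.85,-0.14,-0.1],"rot":[0,0,0.28],"grip":0.7},{"offset":[0.93,-0.15,-0.1],"rot":[0,0,0.31],"grip":0.7},{"offset":[0.98,-0.15,-0.1],"rot":[0,0,0.33],"grip":0.7},{"offset":[1.0,-0.15,-0.1],"rot":[0,0,0.34],"grip":0.7},{"offset":[1.0,-0.15,-0.1],"rot":[0,0,0.34],"grip":0.7}]}}

```text
clock: 10.05
ee_pos: [0.547, -0.0697, 0.1234]
orientation: [-0.0, 0.951, 0.308, -0.001]
force: [-0.2, 0.1, -1.7]
grip_width: 0.0352
finger_force: 55.1
```

```bash
python3 - <<'E'
from h import *
p,q=pose();print(p,q.as_euler("xyz",True));print(cmd(p,q,[.51,.045,.125],np.radians(-2.3)))
E
```

```text
[ 0.54697656 -0.06968917  0.12340859] [-1.79931108e+02  8.39954783e-02  3.59305758e+01]
(array([ 0.1868, -0.5728, -0.0075]), array([-2.000e-04,  6.000e-04,  2.124e-01]))
```

Call:
{"fn": "play_rows", "kwargs": {"moves": [{"offset":[0.01,-0.04,0],"rot":[0,0,0.015],"grip":0.7},{"offset":[0.04,-0.13,0],"rot":[0,0,0.045],"grip":0.7},{"offset":[0.08,-0.24,0],"rot":[0,0,0.085],"grip":0.7},{"offset":[0.12,-0.36,0],"rot":[0,0,0.125],"grip":0.7},{"offset":[0.15,-0.46,0],"rot":[0,0,0.165],"grip":0.7},{"offset":[0.18,-0.54,0],"rot":[0,0,0.195],"grip":0.7},{"offset":[0.187,-0.57,0],"rot":[0,0,0.21],"grip":0.7},{"offset":[0.187,-0.57,0],"rot":[0,0,0.212],"grip":0.7},{"offset":[0.187,-0.57,0],"rot":[0,0,0.212],"grip":0.7}]}}

```text
clock: 10.95
ee_pos: [0.5111, 0.0428, 0.1241]
orientation: [0.0, 1.0, -0.019, -0.0]
force: [0.3, -0.9, -2.6]
grip_width: 0.035
finger_force: 55.2
```

```bash
python3 - <<'E'
from h import *
from plant import manip
p,q=pose();print(p,q.as_euler("xyz",True))
w=manip.read_camera("wrist");np.savez("w6.npz",**w)
a=cv2.resize(w["image"][0:300,0:400,::-1],(800,600),interpolation=cv2.INTER_CUBIC)
cv2.imwrite("pics/w6.png",cv2.convertScaleAbs(a,alpha=1.3))
E
```

```text
[0.51111692 0.04282987 0.12407918] [ 1.79956375e+02  1.36187581e-02 -2.21088207e+00]
```

View pics/w6.png

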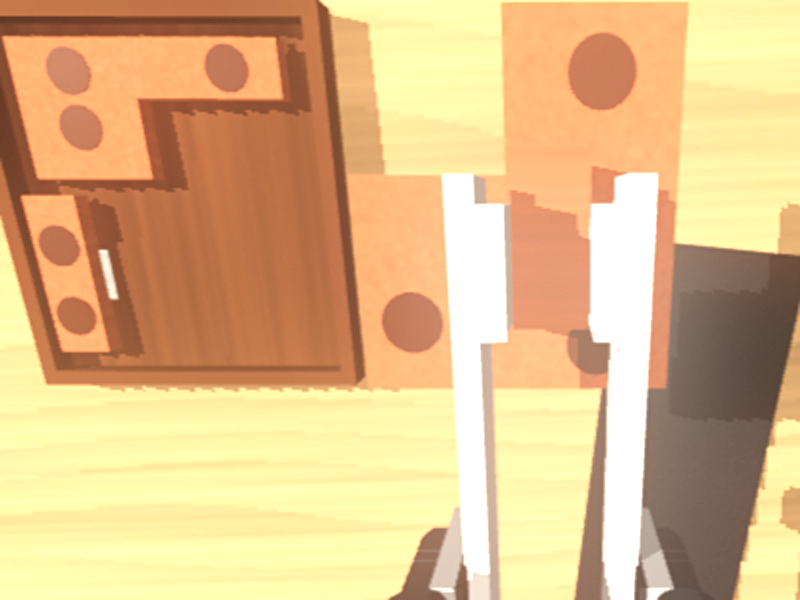

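The tray is seen clearly in this 2x crop. bed_a's face runs along y≈101 from x=140 to 283, with its jut down to y=180. bed_b's face runs from (78,195) to (109,352). The tray's outer corners are at (47,383) and (364,380), and the plate's end corners at (502,3) and (688,2).

```bash
python3 - <<'E'
from h import *
from scipy.spatial.transform import Rotation as R
d=np.load("w6.npz");p,q=pose();f=lambda c:np.array(c)/2.
ob=np.array([[50,11,-15],[50,-31,-15],[-40,-31,-15],[14,49,-15]],float)/1000
px=f([[502,2],[688,2],[667,388],[347,175]])
ok,rv,tv=cv2.solvePnP(ob,px,d["intrinsics"],None)
print("res",(cv2.projectPoints(ob,rv,tv,d["intrinsics"],None)[0][:,0]-px).round(1).tolist())
E=d["extrinsics"];Rw=R.from_matrix(E[:3,:3])*R.from_rotvec(rv.ravel());lw=E[:3,:3]@tv.ravel()+E[:3,3];print("lug",lw,Rw.as_euler("zyx",True),q.inv().apply(lw-p))
# plane-based: with plate top height = TCP-.0017-.015
C=ray(d,px,p[2]-.0167);print("plate dims",np.linalg.norm(C[0]-C[1]),np.linalg.norm(C[1]-C[2]))
v=C[1]-C[2];fy=np.arctan2(v[1],v[0]);u=np.array([np.cos(fy),np.sin(fy)]);n=np.array([-u[1],u[0]])
lug=np.array([((C[0]+C[1])/2@u-.05),0]); lug=(((C[0]+C[1])/2)@u-.05)*u+((C[1]+C[2])/2@n+.031)*n
print("frag yaw",np.degrees(fy),"lug plane",lug, q.inv().apply([*(lug-p[:2]),0]))
t=ray(d,f([[47,383],[364,382],[322,0]]),.014);yw=np.degrees(np.arctan2(t[0]-t[1],1))
b=t[0]-t[1];a=t[2]-t[1];print("tray yaw",np.degrees(np.arctan2(-b[0],b[1])),np.degrees(np.arctan2(a[1],a[0])),np.linalg.norm(b))
A=ray(d,f([[140,100],[283,101]]),.012);J=ray(d,f([[38,180],[152,180]]),.012);B=ray(d,f([[78,195],[109,352]]),.012)
b=A[0]-A[1];print("A",A,"yaw",np.degrees(np.arctan2(-b[0],b[1])),np.linalg.norm(b));b=J[0]-J[1];print("Jyaw",np.degrees(np.arctan2(-b[0],b[1])));b=B[0]-B[1];print("B",B,np.degrees(np.arctan2(b[1],b[0])),np.linalg.norm(b))
ty=np.radians(-2.3);U=np.array([np.cos(ty),np.sin(ty)]);N=np.array([-U[1],U[0]])
Tc=((t[0]+t[1])/2)@U*U+.071*U+(((t[0]+t[1])/2)@N)*N;print("tray c",Tc)
con=(A.mean(0)@U-.05)*U+(B.mean(0)@N-.049)*N
print("contact lug",con,"in tray",(con-Tc)@U,(con-Tc)@N,"move U,N from plane lug",(con-lug)@U,(con-lug)@N)
E
```

```text
res [[-0.3, -0.0], [0.2, 0.2], [0.1, -0.1], [0.1, -0.1]]
lug [0.58749244 0.03952999 0.12201836] [-1.97864072  0.98551305  1.39581281] [7.63304064e-02 5.82630767e-05 2.17415405e-03]
plate dims 0.04128675375277126 0.08939000665246892
frag yaw -1.7361077365497615 lug plane [0.58680271 0.04021679] [ 7.56143154e-02 -5.99652536e-04  9.69021287e-08]
tray yaw -2.055019661821744 -1.7451543746236593 0.13475201584805863
A [[0.6364068  0.1907371 ]
 [0.63400619 0.13773824]] yaw -2.5934680685893685 0.053053199369077604
Jyaw -2.234442480648458
B [[0.6043412  0.22323391]
 [0.54203328 0.22799043]] -4.365438814008912 0.06248921724165905
tray c [0.59865892 0.18627863]
contact lug [0.58564152 0.17607245] in tray -0.012597320465229704 -0.010720366313623903 move U,N from plane lug -0.006612391779248279 0.13569961102955902
```

Call:
{"fn": "play_rows", "kwargs": {"moves": [{"offset":[0,-0.03,0],"rot":[0,0,0],"grip":0.7},{"offset":[-0.01,-0.1,0],"rot":[0,0,0],"grip":0.7},{"offset":[-0.03,-0.22,0],"rot":[0,0,0],"grip":0.7},{"offset":[-0.04,-0.36,0],"rot":[0,0,0],"grip":0.7},{"offset":[-0.06,-0.49,0.05],"rot":[0,0,0],"grip":0.7},{"offset":[-0.06,-0.59,0.12],"rot":[0,0,0],"grip":0.7},{"offset":[-0.06,-0.635,0.19],"rot":[0,0,0],"grip":0.7},{"offset":[-0.06,-0.645,0.25],"rot":[0,0,0],"grip":0.7},{"offset":[-0.06,-0.645,0.28],"rot":[0,0,0],"grip":0.7},{"offset":[-0.06,-0.645,0.3],"rot":[0,0,0],"grip":0.7},{"offset":[-0.06,-0.645,0.3],"rot":[0,0,0],"grip":0.7}]}}

```text
clock: 12.1
ee_pos: [0.5043, 0.1715, 0.064]
orientation: [0.0, 1.0, -0.021, -0.0]
force: [0.5, 0.3, -1.5]
grip_width: 0.0349
finger_force: 55.3
```

```bash
python3 - <<'E'
from h import *
from plant import manip
p,q=pose();print(p,q.as_euler("xyz",True))
w=manip.read_camera("wrist");np.savez("w7.npz",**w)
a=cv2.resize(w["image"][0:260,120:440,::-1],None,fx=2.3,fy=2.3,interpolation=cv2.INTER_CUBIC)
cv2.imwrite("pics/w7.png",cv2.convertScaleAbs(a,alpha=1.3))
E
```

```text
[0.50432646 0.17146052 0.06399807] [ 1.79959797e+02  2.27617331e-02 -2.41320443e+00]
```

View pics/w7.png

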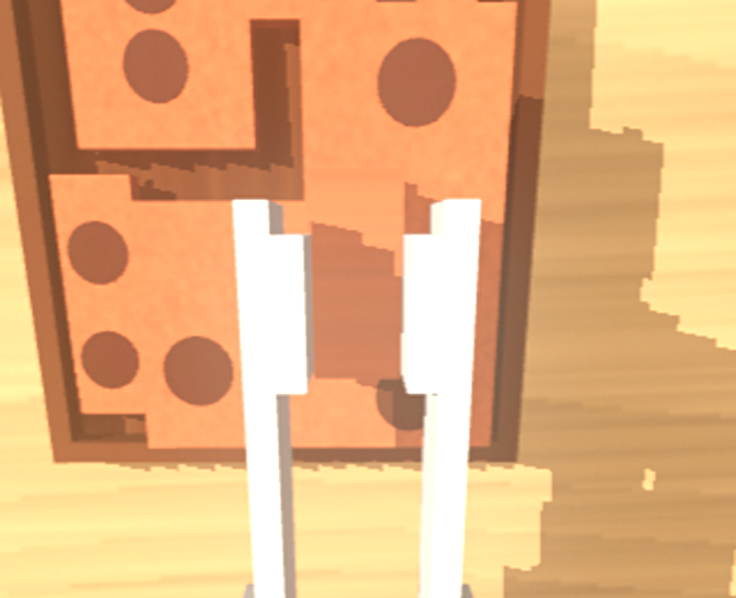

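The fragment is over the tray with its y-leg edge at crop (130,200) to (147,447). bed_b's corner is at (131,176), the jut's face runs along y≈150 with its right corner at (254,150), and the tray's lower corners are at (55,462) and (517,462).

```bash
python3 - <<'E'
from h import *
d=np.load("w7.npz");p,q=pose();f=lambda c:np.array(c)/2.3+[120,0]
zt=p[2]-.0167
F=ray(d,f([[131,200],[147,447],[490,446],[302,200],[517,3],[301,3]]),zt)
T=ray(d,f([[55,462],[517,462]]),.014)
b=T[0]-T[1];print("tray yaw",np.degrees(np.arctan2(-b[0],b[1])),np.linalg.norm(b))
for i,j in((0,1),(4,2)): v=F[i]-F[j];print("frag yaw",np.degrees(np.arctan2(v[1],v[0])),np.linalg.norm(v))
ty=np.radians(-2.2);U=np.array([np.cos(ty),np.sin(ty)]);N=np.array([-U[1],U[0]])
J=ray(d,f([[78,149],[254,150],[250,20]]),.012);B=ray(d,f([[131,176]]),.012)
X=lambda P:(P@U).round(4);Y=lambda P:(P@N).round(4)
print("frag x",X(F),"y",Y(F)); print("J",X(J),Y(J),"B",X(B),Y(B),"T",X(T),Y(T))
E
```

```text
tray yaw -2.4470743358233333 0.13151039370486264
frag yaw -4.337819461299566 0.05383341504199381
frag yaw -2.324856993202195 0.08903788453247524
frag x [0.5877 0.5339 0.5338 0.5876 0.6229 0.623 ] y [0.2378 0.2398 0.1598 0.2021 0.1596 0.2013]
J [0.6011 0.6007 0.6289] [0.2604 0.2163 0.2158] B [0.5948] [0.2478] T [0.5195 0.5189] [0.2768 0.1453]
```

Call:
{"fn": "play_rows", "kwargs": {"moves": [{"offset":[0.005,-0.015,0.03],"rot":[0,0,0],"grip":0.7},{"offset":[0.005,-0.015,0.06],"rot":[0,0,0],"grip":0.7},{"offset":[0.005,-0.015,0.09],"rot":[0,0,0],"grip":0.7},{"offset":[0.005,-0.015,0.115],"rot":[0,0,0],"grip":0.7},{"offset":[0.005,-0.015,0.135],"rot":[0,0,0],"grip":0.7},{"offset":[0.005,-0.015,0.15],"rot":[0,0,0],"grip":0.7},{"offset":[0.005,-0.015,0.155],"rot":[0,0,0],"grip":0.7},{"offset":[0.005,-0.015,0.155],"rot":[0,0,0],"grip":0.7}]}}

```text
clock: 12.95
ee_pos: [0.5053, 0.1758, 0.0332]
orientation: [0.0, 1.0, -0.02, -0.0]
force: [-0.1, -0.4, -2.1]
grip_width: 0.0351
finger_force: 55.3
```

Call:
{"fn": "play_rows", "kwargs": {"moves": [{"offset":[0,0,0],"rot":[0,0,0],"grip":0.7},{"offset":[0,0,0],"rot":[0,0,0],"grip":0.7}]}}

```text
clock: 13.15
ee_pos: [0.5055, 0.1758, 0.0335]
orientation: [-0.0, 1.0, -0.02, 0.0]
force: [0.0, -1.2, -2.6]
grip_width: 0.0353
finger_force: 55.3
```

Call:
{"fn": "play_rows", "kwargs": {"moves": [{"offset":[0,0,0.005],"rot":[0,0,0],"grip":0.7},{"offset":[0,0,0.01],"rot":[0,0,0],"grip":0.7},{"offset":[0,0,0.01],"rot":[0,0,0],"grip":0.7},{"offset":[0,0,0.01],"rot":[0,0,0],"grip":0.7}]}}

```text
clock: 13.55
ee_pos: [0.5054, 0.1758, 0.0313]
orientation: [0.0, 1.0, -0.02, -0.0]
force: [-0.7, 0.3, -1.2]
grip_width: 0.035
finger_force: 55.3
```

Call:
{"fn": "play_rows", "kwargs": {"moves": [{"offset":[0,0,0.005],"rot":[0,0,0],"grip":0.7},{"offset":[0,0,0.005],"rot":[0,0,0],"grip":0.7},{"offset":[0,0,0.005],"rot":[0,0,0],"grip":0.7}]}}

```text
clock: 13.85
ee_pos: [0.5054, 0.1758, 0.0302]
orientation: [0.0, 1.0, -0.02, -0.0]
force: [-0.3, 0.2, -1.9]
grip_width: 0.0348
finger_force: 55.3
```

Call:
{"fn": "play_rows", "kwargs": {"moves": [{"offset":[0,0,0.003],"rot":[0,0,0],"grip":0.7},{"offset":[0,0,0.005],"rot":[0,0,0],"grip":0.7},{"offset":[0,0,0.005],"rot":[0,0,0],"grip":0.7}]}}

```text
clock: 14.15
ee_pos: [0.5054, 0.1758, 0.0293]
orientation: [-0.0, 1.0, -0.02, -0.0]
force: [-0.0, -1.4, -1.4]
grip_width: 0.0349
finger_force: 55.4
```

Call:
{"fn": "play_rows", "kwargs": {"moves": [{"offset":[0.005,0,0],"rot":[0,0,0],"grip":0.7},{"offset":[0.01,0,0],"rot":[0,0,0],"grip":0.7},{"offset":[0.015,0,0],"rot":[0,0,0],"grip":0.7},{"offset":[0.015,0,0],"rot":[0,0,0],"grip":0.7}]}}

```text
clock: 14.55
ee_pos: [0.5087, 0.1757, 0.0293]
orientation: [0.0, 1.0, -0.02, 0.0]
force: [0.6, -0.2, -1.0]
grip_width: 0.035
finger_force: 55.4
```

Call:
{"fn": "play_rows", "kwargs": {"moves": [{"offset":[0.003,0,0],"rot":[0,0,0],"grip":0.7},{"offset":[0.005,0,0],"rot":[0,0,0],"grip":0.7},{"offset":[0.005,0,0],"rot":[0,0,0],"grip":0.7}]}}

```text
clock: 14.85
ee_pos: [0.5094, 0.1756, 0.0293]
orientation: [-0.0, 1.0, -0.02, 0.0]
force: [-0.6, -0.2, -1.2]
grip_width: 0.0348
finger_force: 55.4
```

Call:
{"fn": "play_rows", "kwargs": {"moves": [{"offset":[0.003,0,0],"rot":[0,0,0],"grip":0.7},{"offset":[0.003,0,0],"rot":[0,0,0],"grip":0.7}]}}

```text
clock: 15.05
ee_pos: [0.51, 0.1756, 0.0293]
orientation: [0.0, 1.0, -0.02, 0.0]
force: [-1.2, -0.2, -0.2]
grip_width: 0.0346
finger_force: 55.4
```

Call:
{"fn": "play_rows", "kwargs": {"moves": [{"offset":[0.0025,0,0],"rot":[0,0,0],"grip":0.7},{"offset":[0.0025,0,0],"rot":[0,0,0],"grip":0.7}]}}

```text
clock: 15.25
ee_pos: [0.51, 0.1756, 0.0292]
orientation: [-0.0, 1.0, -0.02, -0.0]
force: [-3.7, 0.5, 0.2]
grip_width: 0.0349
finger_force: 55.7
```

Contact with bed_a is felt at about -3.7 N. Next I'll slide towards bed_b.

Call:
{"fn": "play_rows", "kwargs": {"moves": [{"offset":[0,-0.004,0],"rot":[0,0,0],"grip":0.7},{"offset":[0,-0.008,0],"rot":[0,0,0],"grip":0.7},{"offset":[0,-0.01,0],"rot":[0,0,0],"grip":0.7},{"offset":[0,-0.01,0],"rot":[0,0,0],"grip":0.7}]}}

```text
clock: 15.65
ee_pos: [0.5101, 0.1766, 0.0292]
orientation: [0.001, 1.0, -0.021, -0.0]
force: [-4.1, -3.6, 2.9]
grip_width: 0.0353
finger_force: 55.8
```

Call:
{"fn": "play_rows", "kwargs": {"moves": [{"offset":[0,-0.003,0],"rot":[0,0,0],"grip":0.7},{"offset":[0,-0.005,0],"rot":[0,0,0],"grip":0.7},{"offset":[0,-0.005,0],"rot":[0,0,0],"grip":0.7}]}}

```text
clock: 15.95
ee_pos: [0.5101, 0.1775, 0.0292]
orientation: [0.001, 1.0, -0.021, -0.0]
force: [-4.6, -3.9, 2.4]
grip_width: 0.035
finger_force: 55.8
```

Call:
{"fn": "play_rows", "kwargs": {"moves": [{"offset":[0,-0.0025,0],"rot":[0,0,0],"grip":0.7},{"offset":[0,-0.0025,0],"rot":[0,0,0],"grip":0.7}]}}

```text
clock: 16.15
ee_pos: [0.5102, 0.1781, 0.0293]
orientation: [0.001, 1.0, -0.021, -0.0]
force: [-3.6, -3.8, 2.1]
grip_width: 0.0355
finger_force: 55.8
```

Call:
{"fn": "play_rows", "kwargs": {"moves": [{"offset":[0,-0.0025,0],"rot":[0,0,0],"grip":0.7},{"offset":[0,-0.005,0],"rot":[0,0,0],"grip":0.7},{"offset":[0,-0.005,0],"rot":[0,0,0],"grip":0.7}]}}

```text
clock: 16.45
ee_pos: [0.5102, 0.179, 0.0293]
orientation: [0.001, 1.0, -0.021, -0.0]
force: [-4.7, -4.1, 2.7]
grip_width: 0.035
finger_force: 55.8
```

Call:
{"fn": "play_rows", "kwargs": {"moves": [{"offset":[0,-0.0025,0],"rot":[0,0,0],"grip":0.7},{"offset":[0,-0.0025,0],"rot":[0,0,0],"grip":0.7}]}}

```text
clock: 16.65
ee_pos: [0.5102, 0.1795, 0.0293]
orientation: [0.001, 1.0, -0.021, -0.0]
force: [-3.7, -2.5, 2.3]
grip_width: 0.0351
finger_force: 55.8
```

Call:
{"fn": "play_rows", "kwargs": {"moves": [{"offset":[0,-0.0025,0],"rot":[0,0,0],"grip":0.7},{"offset":[0,-0.0025,0],"rot":[0,0,0],"grip":0.7}]}}

```text
clock: 16.85
ee_pos: [0.5102, 0.18, 0.0293]
orientation: [0.001, 1.0, -0.021, -0.0]
force: [-4.2, -4.0, 2.7]
grip_width: 0.0353
finger_force: 55.8
```

Call:
{"fn": "play_rows", "kwargs": {"moves": [{"offset":[0,-0.002,0],"rot":[0,0,0],"grip":0.7},{"offset":[0,-0.002,0],"rot":[0,0,0],"grip":0.7}]}}

```text
clock: 17.05
ee_pos: [0.5102, 0.1802, 0.0292]
orientation: [0.001, 1.0, -0.021, -0.0]
force: [-4.9, -4.8, 3.1]
grip_width: 0.0347
finger_force: 55.9
```

Call:
{"fn": "play_rows", "kwargs": {"moves": [{"offset":[0,-0.002,0],"rot":[0,0,0],"grip":0.7},{"offset":[0,-0.002,0],"rot":[0,0,0],"grip":0.7}]}}

```text
clock: 17.25
ee_pos: [0.5102, 0.1802, 0.0293]
orientation: [0.001, 1.0, -0.021, -0.0]
force: [-3.7, -6.1, 2.7]
grip_width: 0.0349
finger_force: 55.9
```

Call:
{"fn": "play_rows", "kwargs": {"moves": [{"offset":[0,-0.002,0],"rot":[0,0,0],"grip":0.7},{"offset":[0,-0.002,0],"rot":[0,0,0],"grip":0.7}]}}

```text
clock: 17.45
ee_pos: [0.5103, 0.1803, 0.0293]
orientation: [0.001, 1.0, -0.021, -0.0]
force: [-4.2, -6.9, 1.7]
grip_width: 0.0348
finger_force: 55.9
```

Call:
{"fn": "play_rows", "kwargs": {"moves": [{"offset":[0.002,-0.001,0],"rot":[0,0,0],"grip":0.7},{"offset":[0.003,-0.002,0],"rot":[0,0,0],"grip":0.7},{"offset":[0.003,-0.002,0],"rot":[0,0,0],"grip":0.7},{"offset":[0.003,-0.002,0],"rot":[0,0,0],"grip":0.7}]}}

```text
clock: 17.85
ee_pos: [0.5102, 0.1803, 0.0292]
orientation: [0.001, 1.0, -0.021, -0.001]
force: [-6.8, -8.2, 5.2]
grip_width: 0.0348
finger_force: 56.2
```

Both contacts are felt and held (-6.8 N and -8.2 N). Now I'll let go.

Call:
{"fn": "play_rows", "kwargs": {"moves": [{"offset":[0,0,0],"rot":[0,0,0],"grip":0.6},{"offset":[0,0,0],"rot":[0,0,0],"grip":0.57},{"offset":[0,0,0],"rot":[0,0,0],"grip":0.54},{"offset":[0,0,0],"rot":[0,0,0],"grip":0.51},{"offset":[0,0,0],"rot":[0,0,0],"grip":0.48},{"offset":[0,0,0],"rot":[0,0,0],"grip":0.46},{"offset":[0,0,0],"rot":[0,0,0],"grip":0.46},{"offset":[0,0,0],"rot":[0,0,0],"grip":0.46}]}}

```text
clock: 18.65
ee_pos: [0.5114, 0.1828, 0.0293]
orientation: [-0.0, 1.0, -0.02, 0.0]
force: [-0.1, -0.6, -1.0]
grip_width: 0.0461
finger_force: 9.2
```

Call:
{"fn": "play_rows", "kwargs": {"moves": [{"offset":[-0.005,0.012,0],"rot":[0,0,0],"grip":0.46},{"offset":[-0.005,0.012,-0.05],"rot":[0,0,0],"grip":0.46},{"offset":[-0.005,0.012,-0.12],"rot":[0,0,0],"grip":0.46},{"offset":[-0.005,0.012,-0.22],"rot":[0,0,0],"grip":0.46},{"offset":[-0.005,0.012,-0.35],"rot":[0,0,0],"grip":0.46},{"offset":[-0.005,0.012,-0.47],"rot":[0,0,0],"grip":0.46},{"offset":[-0.005,0.012,-0.5],"rot":[0,0,0],"grip":0.46},{"offset":[-0.005,0.012,-0.5],"rot":[0,0,0],"grip":0.46}]}}

```text
clock: 19.45
ee_pos: [0.5108, 0.1807, 0.1306]
orientation: [-0.001, 1.0, -0.02, 0.001]
force: [0.0, -0.3, -0.9]
grip_width: 0.0462
finger_force: 9.2
```

```bash
python3 - <<'E'
from h import *
from plant import manip
p,q=pose();print(p,q.as_euler("xyz",True))
w=manip.read_camera("wrist");np.savez("w8.npz",**w)
t=manip.read_camera("top");np.savez("t8.npz",**t)
im=w["image"];h=cv2.cvtColor(im,cv2.COLOR_RGB2HSV).astype(int)
m=((h[...,0]<13)&(h[...,1]>120)&(h[...,2]>125)).astype(np.uint8)*255;m=cv2.morphologyEx(m,cv2.MORPH_OPEN,np.ones((3,3)))
for c in blobs(m,100):
    print(cv2.boundingRect(c),cv2.approxPolyDP(c,2.,True)[:,0].tolist())
print(cmd(p,q,[.4846,-.0218,.12],np.radians(-9.7)))
E
```

```text
[0.51076656 0.18066731 0.13060532] [-1.79922657e+02 -1.18634930e-01 -2.27599023e+00]
(230, 178, 90, 6) [[230, 178], [231, 183], [319, 183], [319, 178]]
(230, 163, 91, 12) [[230, 172], [320, 174], [314, 165], [305, 163], [241, 163]]
(189, 91, 13, 77) [[189, 91], [196, 167], [201, 167], [197, 152], [192, 96]]
(327, 71, 9, 28) [[332, 71], [327, 78], [327, 98], [330, 87], [335, 84]]
(194, 12, 134, 150) [[194, 12], [199, 82], [255, 82], [254, 44], [262, 44], [262, 86], [259, 89], [220, 89], [222, 100], [239, 101], [243, 152], [238, 161], [311, 161], [307, 151], [310, 104], [316, 95], [317, 47], [319, 43], [326, 41], [327, 12]]
(170, 0, 181, 184) [[170, 0], [188, 183], [203, 183], [202, 177], [192, 176], [176, 3], [178, 1], [343, 1], [339, 85], [345, 84], [350, 0]]
(array([-0.0906,  1.0168,  0.0515]), array([-0.0005, -0.0006,  0.0412]))
```

```bash
python3 - <<'E'
from h import *
d=np.load("w8.npz")
ty=np.radians(-2.2);U=np.array([np.cos(ty),np.sin(ty)]);N=np.array([-U[1],U[0]])
F=ray(d,[[239,161.5],[311,161.5],[317,60],[317,47]],.012);T=ray(d,[[188,183.5],[320,183.5]],.014);J=ray(d,[[199,82.5],[254,82.5]],.012)
for n,P in(("F",F),("T",T),("J",J)): print(n,(P@U).round(4),(P@N).round(4))
v=F[3]-F[1];print(np.degrees(np.arctan2(v[1],v[0])));b=F[0]-F[1];print(np.degrees(np.arctan2(-b[0],b[1])))
E
```

```text
F [0.5385 0.5384 0.6171 0.6261] [0.2314 0.1701 0.1683 0.1686]
T [0.5198 0.5196] [0.2761 0.1619]
J [0.6012 0.6011] [0.2604 0.2172]
-3.155595217031099
-2.2848971343618145
```

Call:
{"fn": "play_rows", "kwargs": {"moves": [{"offset":[0,0.05,0],"rot":[0,0,0],"grip":0.46},{"offset":[-0.02,0.15,0],"rot":[0,0,0.005],"grip":0.46},{"offset":[-0.03,0.3,0],"rot":[0,0,0.01],"grip":0.46},{"offset":[-0.05,0.45,0],"rot":[0,0,0.02],"grip":0.46},{"offset":[-0.06,0.6,0],"rot":[0,0,0.03],"grip":0.46},{"offset":[-0.08,0.75,0],"rot":[0,0,0.04],"grip":0.46},{"offset":[-0.09,0.88,0.05],"rot":[0,0,0.041],"grip":0.46},{"offset":[-0.09,0.97,0.05],"rot":[0,0,0.041],"grip":0.46},{"offset":[-0.09,1.0,0.05],"rot":[0,0,0.041],"grip":0.46},{"offset":[-0.09,1.0,0.05],"rot":[0,0,0.041],"grip":0.46}]}}

```text
clock: 20.55
ee_pos: [0.4836, -0.0204, 0.1193]
orientation: [0.0, 0.996, -0.086, -0.0]
force: [-0.2, -0.2, -1.1]
grip_width: 0.0459
finger_force: 9.2
```

```bash
python3 - <<'E'
from h import *
p,q=pose();print(p,q.as_euler("xyz",True),cmd(p,q,[.484,-.020,.0175],np.radians(-9)))
E
```

```text
[ 0.48359629 -0.02044248  0.11925202] [ 1.79979637e+02  2.01969643e-02 -9.86793662e+00] (array([ 0.0018, -0.0027,  0.5088]), array([ 0.0001,  0.0001, -0.0048]))
```

Call:
{"fn": "play_rows", "kwargs": {"moves": [{"offset":[0,0,0.1],"rot":[0,0,0],"grip":0.46},{"offset":[0,0,0.2],"rot":[0,0,0],"grip":0.46},{"offset":[0,0,0.3],"rot":[0,0,0],"grip":0.46},{"offset":[0,0,0.4],"rot":[0,0,0],"grip":0.46},{"offset":[0,0,0.45],"rot":[0,0,0],"grip":0.46},{"offset":[0,0,0.48],"rot":[0,0,0],"grip":0.46},{"offset":[0,0,0.495],"rot":[0,0,0],"grip":0.46},{"offset":[0,0,0.5],"rot":[0,0,0],"grip":0.46},{"offset":[0,0,0.5],"rot":[0,0,0],"grip":0.46}]}}

```text
clock: 21.45
ee_pos: [0.4846, -0.0188, 0.0197]
orientation: [-0.0, 0.996, -0.084, 0.0]
force: [-0.9, 0.3, -1.4]
grip_width: 0.046
finger_force: 9.2
```

Call:
{"fn": "play_rows", "kwargs": {"moves": [{"offset":[0,0,0.005],"rot":[0,0,0],"grip":0.46},{"offset":[0,0,0.01],"rot":[0,0,0],"grip":0.46},{"offset":[0,0,0.01],"rot":[0,0,0],"grip":0.46}]}}

```text
clock: 21.75
ee_pos: [0.4843, -0.0188, 0.0174]
orientation: [-0.0, 0.996, -0.084, 0.0]
force: [-0.6, 0.5, -0.4]
grip_width: 0.0462
finger_force: 9.2
```

Call:
{"fn": "play_rows", "kwargs": {"moves": [{"offset":[0,0,0.005],"rot":[0,0,0],"grip":0.46},{"offset":[0,0,0.008],"rot":[0,0,0],"grip":0.46},{"offset":[0,0,0.008],"rot":[0,0,0],"grip":0.46}]}}

```text
clock: 22.05
ee_pos: [0.4844, -0.0188, 0.0159]
orientation: [-0.0, 0.996, -0.084, 0.0]
force: [-0.4, 0.3, 2.2]
grip_width: 0.0462
finger_force: 9.2
```

Call:
{"fn": "play_rows", "kwargs": {"moves": [{"offset":[0,0,0],"rot":[0,0,0],"grip":0.43},{"offset":[0,0,0],"rot":[0,0,0],"grip":0.4},{"offset":[0,0,0],"rot":[0,0,0],"grip":0.35},{"offset":[0,0,0],"rot":[0,0,0],"grip":0.2},{"offset":[0,0,0],"rot":[0,0,0],"grip":0},{"offset":[0,0,0],"rot":[0,0,0],"grip":0},{"offset":[0,0,0],"rot":[0,0,0],"grip":0},{"offset":[0,0,0],"rot":[0,0,0],"grip":0}]}}

```text
clock: 22.85
ee_pos: [0.4842, -0.0188, 0.0157]
orientation: [-0.0, 0.996, -0.084, -0.0]
force: [-0.3, 0.0, -0.3]
grip_width: 0.0856
finger_force: 0.0
```

Call:
{"fn": "play_rows", "kwargs": {"moves": [{"offset":[0,0,-0.05],"rot":[0,0,0],"grip":0},{"offset":[0,0,-0.15],"rot":[0,0,0],"grip":0},{"offset":[0,0,-0.3],"rot":[0,0,0],"grip":0},{"offset":[0,0,-0.5],"rot":[0,0,0],"grip":0},{"offset":[-0.1,0,-0.7],"rot":[0,0,0],"grip":0},{"offset":[-0.17,0,-0.9],"rot":[0,0,0],"grip":0},{"offset":[-0.17,0,-1.0],"rot":[0,0,0],"grip":0},{"offset":[-0.17,0,-1.0],"rot":[0,0,0],"grip":0},{"offset":[-0.17,0,-1.0],"rot":[0,0,0],"grip":0}]}}

```text
clock: 23.75
ee_pos: [0.4507, -0.0128, 0.216]
orientation: [-0.0, 0.996, -0.084, 0.0]
force: [0.7, -0.3, -1.0]
grip_width: 0.0851
finger_force: 0.0
```

```bash
python3 - <<'E'
from h import *
from plant import manip
p,q=pose();print(p)
w=manip.read_camera("wrist");a=np.load("w2.npz")
for d in(a,w):
    h=cv2.cvtColor(d["image"],cv2.COLOR_RGB2HSV)
    m=((h[...,1]<45)&(h[...,2]>150)).astype(np.uint8)*255;m[300:]=0;m[:,:180]=0;m[:,340:]=0
    c=max(blobs(m),key=cv2.contourArea);P=ray(d,c[:,0],.048)
    r=cv2.minAreaRect((P*1000).astype(np.float32));print(np.round(r[0]),np.round(r[1]),round(r[2],1))
t=manip.read_camera("top");t0=np.load("top0.npz")
for d in(t0,t):
  for c in blobs(mask(d["image"],"red")):
    x,y,ww,hh=cv2.boundingRect(c)
    if 170<x<240 and 110<y<190: print((x,y,ww,hh))
  print('--')
df=np.abs(t["image"].astype(int)-t0["image"]).sum(2)>90
m=cv2.morphologyEx(df.astype(np.uint8)*255,cv2.MORPH_OPEN,np.ones((3,3)))
print([cv2.boundingRect(c) for c in blobs(m,30)])
E
```

```text
[ 0.45065193 -0.01277542  0.21604818]
[481. -20.] [ 66. 186.] 80.0
[480. -18.] [ 66. 185.] 80.3
(181, 147, 9, 25)
(218, 127, 8, 9)
(186, 125, 31, 20)
--
(180, 125, 46, 47)
--
[(120, 417, 52, 3), (206, 415, 22, 5), (188, 412, 30, 8), (125, 409, 22, 5), (281, 399, 8, 12), (528, 363, 32, 38), (128, 351, 101, 63), (268, 349, 24, 17), (120, 304, 69, 44), (495, 293, 41, 28), (424, 268, 20, 9), (378, 254, 10, 5), (237, 220, 29, 15), (302, 183, 9, 26), (349, 146, 30, 31), (189, 135, 34, 35), (194, 133, 158, 214)]
```

```bash
python3 -c "
from plant import manip
print(manip.close_job())"
```

```text
the job is handed in; nothing more can be done
None
```

I laid the fragment in the gap, slid it until I felt contact on both neighbours (about 7 N and 8 N at the wrist), let it go there, stood the tongs back on their mat and handed the job in. No verdict came back. My last image estimate put the fragment about 0.3 mm inside its y limit, but its contact with bed_b suggests the real margin is larger.

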